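# Get the nest block out from behind the press punches

### The arm

A 6-joint arm with a two-finger parallel gripper is mounted at the origin on the work surface. World frame = base frame: x ahead of the robot, y to its left, z up, the work surface at z = 0. Lengths are in m, angles in rad, forces in N, time in s.
With the tool pointing down it reaches from about 0.275 to 0.725 m from the base axis. Payload 15.9 kg.
Tool frame: the origin (TCP) lies between the finger pads; the fingertips stand 11 mm ahead of it and the grasp point (between the pads) lies 8 mm behind it (r.finger_overhang is the z of the fingertips in the tool frame, in m); z points along the fingers, y is the direction in which the jaws open and shut (so a half turn about z gives the same grasp; the last joint's range is limited). The gripper opens to 85 mm and grips with 20 to 120 N. Pads are 22 mm wide; open, the fingers measure 114 mm over their backs; the gripper's body (76 mm by 85 mm) begins 54 mm behind the grasp point. The pads swing forward as they close: fully open they stand 13 mm farther back than shut.
Start: joints at [1.206, 0.213, -0.034, 1.323, 0, 1.571], TCP at [0.178, 0.467, 0.242] pointing down, gripper open.
Joint ranges: [-2.98, 2.98], [-0.74, 1.72], [-1.14, 1.35], [-2.1, 2.04], [-1.57, 1.44], [-3.14, 3.14]. Speed limits (rad/s): [1.89, 1.89, 2.39, 2.57, 3.14, 3.14].

### API

Orientations are given as a rotation vector (axis times angle).
In Python, from station import r, read_camera, camera_info, cut_out, landmark_of gives the robot as it stands.
- The arm moves only by the tool drive_tool, never from a script. Its argument "plan" is text: rows parted by semicolons, each of 6 numbers parted by spaces: the shift along the tool's x, y, z in cm, then the turn, a rotation vector about the tool's x, y, z in degrees. In form: x y z ax ay az; .... A call has 1 to 10 rows; each row is the pose to reach, as a shift and turn from the pose commanded when the call began, along the tool's axes at that moment; what a row does not reach only later rows make up. A row lasts 1/10 s, in which the tool goes at most 50 mm and 8.59 degrees, less where a joint would pass 70% of its speed; a pose out of reach is approached as far as the arm can. A call with a gripper value outside its range is refused whole. "gripper" is the opening in per cent of the stroke, from 0 (shut) to 100 (fully open), set as the call begins (left out, the last holds). The fingers move at their own pace and stop on an object; the grip force is fixed at half the most. Time passes only in rows, so rows that repeat a pose let the fingers close. It gives the time, the measured TCP pose, the force and the opening at its end, in the units of the state.
- r.get_state(): the state, without advancing time (a new reading comes with each control period).
- read_camera(name): name is "scene" or "side" or "wrist"; returns the picture (420x560x3 uint8, blue, green, red); there is no depth.
- camera_info(name): a dict with "mtx" (3x3 intrinsics, pixels), "cam_to_world" (4x4, takes a point from camera to world coordinates). Camera axes: x right, y up, looking along -z (the intrinsics and any distortion apply to the point x, -y, -z); pixel columns grow to the right and rows downward; lengths in m; the calibration is good to about 2 mm. A picture is of the moment at which its call begins: read the wrist's pose just before it. camera_info takes no time and is no camera call; for the wrist camera it gives the pose at the moment of the call.
- r.job_done(): hands the job in, once; it reports no verdict.
Trained networks look in the newest picture that a camera, given by its name, has taken for a name from the list of things; names that differ only in an ending like _2 or _b are one class to them, and where a whole thing is asked for, a point or a joint stands for the part that bears it (a point fixed in the world has none). Each returns a list of dicts, best first, with "confidence" (0 to 1); they miss things now and then, are a little off and sometimes report something else, mostly with a low value. They report only what shows in the picture. A call takes as long as a camera call. They do not tell look-alikes from the thing itself.
- cut_out(camera, name): "region" (420x560 bool, what is visible of it) and "uv" ([column, row] in pixels, amid what is visible of it).
- landmark_of(camera, name): "uv" ([column, row] in pixels: a listed point, or the origin of a listed thing).
The state is a dict: "clock": time; "q": joint angles; "qd": joint speeds; "joint_efforts": joint torques, N m; "tool_pos": TCP position; "eef_rot": TCP orientation; "ft_force": force on the tool from outside, world axes, zero at the start; "torque": the same for the moment, N m; "opening": finger opening in m.
Only numpy, scipy, OpenCV 4.12 (cv2) and the standard library are available. Lean on these libraries where they do the work, as an engineer would, in place of code of your own. Each camera call takes 0.05 s, during which the arm holds its last target. There are 200 camera calls.

### The job

We need the empty white nest block that lies at the back of the tool board, behind the three press punches. Leave the block where it is until you have moved all three punches out of its way and stood them upright on the black rubber mat; then lay the block flat, holes up, inside the low fence of the press carriage, and after that stand each punch back upright on its own marked place on the board, with the bar punch lined up with its mark. Do not knock any punch over, and leave the filled block of tubes where it stands.

Things in the scene. Friction and masses are not known exactly. Their poses are not given: they have to be found in the camera images.
- punch_round: Steel press punch with a round foot: disc 48 mm across, 22 mm thick. On it a centred collar 30 mm across up to 28 mm, then a round upright steel stem 20 mm across up to 100 mm (the same on all three punches). Origin: centre of the foot's underside; z up. Starts foot down on its own marked place. About 0.4 kg.
- punch_square: Steel press punch with a square foot: 42 x 42 mm, 22 mm thick. On it a centred collar 30 mm across up to 28 mm, then a round upright steel stem 20 mm across up to 100 mm (the same on all three punches). Origin: centre of the foot's underside; z up. Starts foot down on its own marked place. About 0.4 kg.
- punch_bar: Steel press punch with a long bar foot: 40 mm (x) by 84 mm (y), 22 mm thick. On it a centred collar 30 mm across up to 28 mm, then a round upright steel stem 20 mm across up to 100 mm (the same on all three punches). Origin: centre of the foot's underside; z up. Starts foot down on its own marked place. About 0.55 kg.
- nest: White plastic block, empty: 40 (x) by 150 (y) by 36 mm high, two rows of eight 9 mm holes in its top. Origin: centre of its underside; z up, y along its length. Starts on the tool board (fixed plate 200 x 290 mm, top 6 mm above the table), beyond the row of punches, 8 to 17 mm from their feet; a 40 mm high tin and a collar stand on the board off its ends. About 0.3 kg.
- place_round: Marked place of the round punch on the tool board: fixed white plate 60 x 60 x 2 mm with a black disc 56 mm across. The three places are in one row, 80 mm apart, in any order. Origin: centre of its underside, 6 mm above the table; its top is 2 mm higher. x points away from the robot towards the nest block, y along the row.
- place_square: Marked place of the square punch: fixed white plate 56 x 56 x 2 mm with a black 50 mm square. Origin: centre of its underside, 6 mm above the table; its top is 2 mm higher. x points away from the robot towards the nest block, y along the row.
- place_bar: Marked place of the bar punch: fixed white plate 54 (x) by 96 (y) by 2 mm with a black oblong 48 x 92 mm; the bar's long side lies along y. Origin: centre of its underside, 6 mm above the table; its top is 2 mm higher. x points away from the robot towards the nest block, y along the row.
- mat: Black rubber mat, fixed flat on the table on the robot's left: 280 mm (x) by 140 mm (y), 4 mm thick; empty at the start. Origin: centre of its underside; its top is 4 mm above that.
- carriage: Carriage of the press slide, fixed, on the robot's right: aluminium plate 84 (x) by 194 (y) by 10 mm with a dark steel fence round its edge, 6 mm high, 8 mm thick; clear space inside 64 (x) by 174 mm (y). Origin: centre of the plate's underside, 30 mm above the table; the floor inside is 10 mm above it. The nest block lies along its y (along the rails).
- filled_nest: Second white nest block of the same size, filled with sixteen upright clear tubes with blue caps, 90 mm high in all; loose, stands on the table beyond the tool board. To be left alone. Origin: centre of its underside; y along its length.
There are look-alikes about, which are no part of the job. Leave any blue look-alike of the punch_square alone.

How it is judged:
By the outcome, as a careful person would: the job done as asked, in the order asked, and still so for the second after the job is handed in, with the robot touching nothing.
It also fails if it takes over 147 s, if anything falls off the work surface, if the arm or the gripper's body presses on something with over 40 N, if the wrist force passes 120 N, or if a joint passes its speed limit or range.

## Working session

There is one attempt and no reset: what is moved stays moved. The work goes in short steps, Python scripts to look and compute and a tool call to move; the robot and the scene stay as the last step left them, time stands still between calls to the robot, and variables do not carry over. Pictures are saved under pics/ and viewed, about 12 in all and at most 16, crops included, and the job is handed in when it is done.

Besides the shell and the picture viewer there is one more tool, called after "Emit:" in YAML: its name, and indented under it one key for each argument. drive_tool: Moves the arm, as the interface text tells. Its arguments: {"type":"object","properties":{"plan":{"type":"string"},"gripper":{"type":"number"}},"required":["plan"]}

```bash
ls; mkdir -p pics
python3 - <<'E'
from station import r, read_camera, camera_info
import cv2
for c in ["scene","side"]:
    im=read_camera(c); cv2.imwrite(f"pics/{c}0.png",im)
    i=camera_info(c); print(c,i)
s=r.get_state(); print(s)
E
```

```text
pics
scene {'mtx': array([[530.3864789 ,   0.        , 281.57833761],
       [  0.        , 530.3864789 , 216.47942339],
       [  0.        ,   0.        ,   1.        ]]), 'cam_to_world': array([[-0.45729996, -0.68851719,  0.56286839,  1.21483236],
       [ 0.88916927, -0.36534988,  0.27549495,  0.30466616],
       [ 0.01596089,  0.62646911,  0.77928281,  0.92502253],
       [ 0.        ,  0.        ,  0.        ,  1.        ]])}
side {'mtx': array([[423.34139919,   0.        , 279.90858687],
       [  0.        , 423.34139919, 206.69677665],
       [  0.        ,   0.        ,   1.        ]]), 'cam_to_world': array([[ 0.97326375,  0.18597087, -0.13480541,  0.44754213],
       [-0.22933248,  0.75403367, -0.61549967, -0.64872337],
       [-0.01281719,  0.62995877,  0.7765228 ,  0.84975179],
       [ 0.        ,  0.        ,  0.        ,  1.        ]])}
{'clock': 0.1, 'q': array([ 1.20596772e+00,  2.13325656e-01, -3.49690527e-02,  1.32347833e+00,
       -1.28965560e-05,  1.57082512e+00]), 'qd': array([-8.01988089e-05,  3.70193141e-04,  1.70378353e-03,  4.09047277e-04,
        7.58409628e-04,  5.89978020e-04]), 'joint_efforts': array([-4.49347455e-03, -6.87254477e+01,  4.87804985e+01,  1.22107138e-02,
       -1.47014871e-04,  6.51121184e-06]), 'tool_pos': array([0.17829957, 0.46683265, 0.24186712]), 'eef_rot': array([-5.69913123e-01, -3.08929890e+00,  1.51236130e-03]), 'ft_force': array([ 0.22880636,  0.40417397, -0.36215871]), 'torque': array([ 0.00380856, -0.04295349,  0.01155235]), 'opening': 0.08549109713146072}
```

View pics/scene0.png

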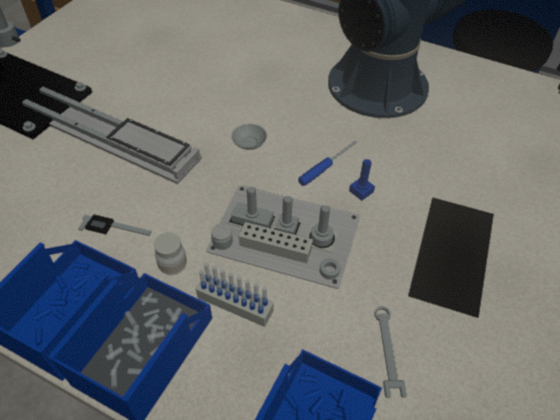

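View pics/side0.png

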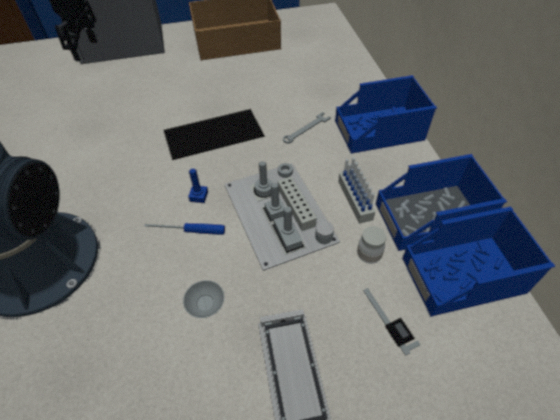

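```bash
cat > h.py <<'E'
from station import r, read_camera, camera_info, cut_out, landmark_of
import numpy as np, cv2
from scipy.spatial.transform import Rotation as R
def ray(i,uv):
    T=i["cam_to_world"];m=i["mtx"]
    d=np.array([(uv[0]-m[0,2])/m[0,0],-(uv[1]-m[1,2])/m[1,1],-1.])
    return T[:3,3],T[:3,:3]@d
def onz(i,uv,z):
    o,d=ray(i,uv); return (o+d*(z-o[2])/d[2])[:2]
def proj(i,P):
    T=i["cam_to_world"];p=(np.atleast_2d(P)-T[:3,3])@T[:3,:3]; m=i["mtx"]
    return np.c_[m[0,0]*p[:,0]/-p[:,2]+m[0,2], m[1,1]*-p[:,1]/-p[:,2]+m[1,2]]
def rect(i,reg,z):
    c,_=cv2.findContours(reg.astype('uint8'),cv2.RETR_EXTERNAL,cv2.CHAIN_APPROX_NONE)
    c=max(c,key=cv2.contourArea)[:,0]
    w=np.array([onz(i,p,z) for p in c])*1000
    (cx,cy),(a,b),th=cv2.minAreaRect(w.astype('float32'))
    return np.round([cx,cy,a,b,th],1)
E
python3 - <<'E'
from h import *
Z=dict(punch_round=8,punch_square=8,punch_bar=8,nest=6,place_round=6,place_square=6,place_bar=6,mat=0,carriage=30,filled_nest=0)
for c in ["scene","side"]:
    im=read_camera(c);i=camera_info(c)
    for n,z in Z.items():
        for l in landmark_of(c,n)[:2]: print(c,n,round(l["confidence"],2),np.round(l["uv"]),np.round(onz(i,l["uv"],z/1000)*1000,1))
    for n,z in dict(mat=4,carriage=46,nest=42,place_bar=8).items():
        for k in cut_out(c,n)[:1]: print(c,'cut',n,round(k["confidence"],2),rect(i,k["region"],z/1000))
E
```

```text
scene punch_round 0.72 [325. 240.] [565.3  92.2]
scene punch_square 0.9 [362. 194.] [407.1 114. ]
scene punch_square 0.42 [148. 143.] [ 501.3 -420. ]
scene punch_bar 0.57 [249. 217.] [588.  -81.6]
scene nest 0.55 [276. 245.] [626.8   4.9]
scene place_round 0.69 [323. 238.] [562.8  85.3]
scene place_square 0.6 [286. 226.] [5.714e+02 4.000e-01]
scene mat 0.73 [458. 251.] [454.9 354.1]
scene carriage 0.61 [147. 143.] [ 518.7 -403.9]
scene filled_nest 0.64 [239. 304.] [783.6   5.7]
scene cut mat 0.59 [466.6 345.9 289.1 143.4   7.2]
scene cut carriage 0.85 [ 528.5 -391.2  209.9   96.1   87.5]
side punch_round 0.76 [261. 192.] [557.4  79.5]
side punch_square 0.85 [276. 214.] [578.8  -0.7]
side punch_square 0.76 [200. 197.] [397.2  99.9]
side punch_bar 0.89 [286. 235.] [587.6 -71.8]
side nest 0.65 [295. 206.] [632.   14.4]
side place_round 0.6 [266. 189.] [570.6  87.9]
side place_round 0.22 [213. 133.] [463.8 344.3]
side place_square 0.41 [274. 213.] [573.6   4.2]
side place_bar 0.76 [286. 232.] [589.9 -61.4]
side place_bar 0.35 [294. 206.] [629.8  15. ]
side mat 0.73 [214. 133.] [468.1 353.1]
side carriage 0.61 [295. 370.] [ 525.9 -395.1]
side filled_nest 0.68 [355. 198.] [792.8   5.9]
side cut mat 0.78 [463.6 350.9 282.5 151.    7. ]
side cut carriage 0.9 [ 521.  -396.   191.5   83.9   88.1]
side cut nest 0.67 [628.9  -3.2  50.3 172.    9.9]
side cut place_bar 0.28 [ 524.4 -383.8  201.2   89.6   87.6]
```

```bash
cat >> h.py <<'E'
def go(x,y,z,yaw):
    """world TCP mm, direction of tool y in deg (mod 180) -> row in tool axes cm, deg"""
    s=r.get_state(); A=R.from_rotvec(s["eef_rot"]).as_matrix()
    best=None
    for k in (0,180):
        t=np.radians(yaw+k); ty=np.array([np.cos(t),np.sin(t),0]); tz=np.array([0,0,-1.]); tx=np.cross(ty,tz)
        v=R.from_matrix(A.T@np.c_[tx,ty,tz]).as_rotvec(degrees=True)
        if best is None or np.linalg.norm(v)<np.linalg.norm(best): best=v
    d=A.T@(np.array([x,y,z])/1000-s["tool_pos"])*100
    print("row",*np.round(d,2),*np.round(best,1),"| t",round(s["clock"],2),"q",np.round(s["q"],2))
E
python3 - <<'E'
from h import *
go(500,0,330,9)
i=camera_info("wrist");print(i);
s=r.get_state();A=R.from_rotvec(s["eef_rot"]).as_matrix();T=i["cam_to_world"]
print(A,A.T@(T[:3,3]-s["tool_pos"]), A.T@T[:3,:3])
E
```

```text
row -46.71 -32.16 -8.77 -0.0 -0.0 60.1 | t 1.6 q [ 1.21  0.21 -0.03  1.32  0.    1.57]
{'mtx': array([[306.58302707,   0.        , 282.00181444],
       [  0.        , 306.58302707, 209.80033381],
       [  0.        ,   0.        ,   1.        ]]), 'cam_to_world': array([[ 0.35664915, -0.89467771, -0.26898545,  0.11109406],
       [ 0.93423736,  0.34111684,  0.10411462,  0.49262447],
       [-0.00139357, -0.28842865,  0.95750038,  0.37402786],
       [ 0.        ,  0.        ,  0.        ,  1.        ]])}
[[-9.34200706e-01  3.56747867e-01 -1.03352425e-05]
 [ 3.56747867e-01  9.34200706e-01  1.05532333e-05]
 [ 1.34200343e-05  6.17176227e-06 -1.00000000e+00]] [ 0.07195568 -0.00013842 -0.13171166] [[ 1.05282812e-04  9.57497388e-01  2.88441919e-01]
 [ 9.99999015e-01 -5.04551389e-04  1.30987871e-03]
 [ 1.39973922e-03  2.88441497e-01 -9.57496498e-01]]
```

Run:
```python
from h import *
go(580,40,250,9)
```

```text
row -52.76 -25.57 -0.77 -0.0 -0.0 60.1 | t 1.6 q [ 1.21  0.21 -0.03  1.32  0.    1.57]
```

Emit:
drive_tool:
  plan: "-52.8 -25.6 -0.8 0 0 60; -52.8 -25.6 -0.8 0 0 60; -52.8 -25.6 -0.8 0 0 60; -52.8 -25.6 -0.8 0 0 60; -52.8 -25.6 -0.8 0 0 60; -52.8 -25.6 -0.8 0 0 60; -52.8 -25.6 -0.8 0 0 60; -52.8 -25.6 -0.8 0 0 60; -52.8 -25.6 -0.8 0 0 60; -52.8 -25.6 -0.8 0 0 60"

```text
clock: 2.6
tool_pos: [0.522, 0.1009, 0.2493]
eef_rot: [2.038, 2.39, 0.001]
ft_force: [0.1, 0.5, 1.0]
opening: 0.0854
```

Run:
```python
from h import *
go(580,40,250,9)
```

```text
row -6.93 4.77 -0.07 0.0 -0.0 0.1 | t 2.6 q [0.19 0.28 0.07 1.36 0.   1.6 ]
```

Emit:
drive_tool:
  plan: "-6.9 4.8 0 0 0 0; -6.9 4.8 0 0 0 0; -6.9 4.8 0 0 0 0; -6.9 4.8 0 0 0 0"

```text
clock: 3.0
tool_pos: [0.5793, 0.0418, 0.2487]
eef_rot: [-2.039, -2.389, 0.001]
ft_force: [0.9, -0.3, 0.0]
opening: 0.0858
```

Run:
```python
from h import *
i=camera_info("wrist"); im=read_camera("wrist"); cv2.imwrite("pics/w1.png",im)
np.save("w1.npy",np.array(i,dtype=object),allow_pickle=True)
Z=dict(punch_round=8,punch_square=8,punch_bar=8,nest=6,place_round=6,place_square=6,place_bar=6)
for n,z in Z.items():
    for l in landmark_of("wrist",n)[:2]: print(n,round(l["confidence"],2),np.round(l["uv"]),np.round(onz(i,l["uv"],z/1000)*1000,1))
for k in cut_out("wrist","nest")[:1]: print('cut nest',round(k["confidence"],2),k["uv"],rect(i,k["region"],.042))
print(r.get_state()["tool_pos"])
```

```text
punch_round 0.64 [277. 149.] [568.2  76.1]
punch_square 0.86 [277. 212.] [580.4  -2.1]
punch_square 0.65 [133. 100.] [397.  104.8]
punch_bar 0.7 [276. 263.] [590.7 -72.5]
nest 0.82 [318. 214.] [632.9   3.5]
place_square 0.18 [320. 212.] [634.9   7. ]
cut nest 0.84 [322.7, 212.7] [633.6   7.7  41.4 154.   10.3]
[0.57898468 0.04269585 0.24935717]
```

View pics/w1.png

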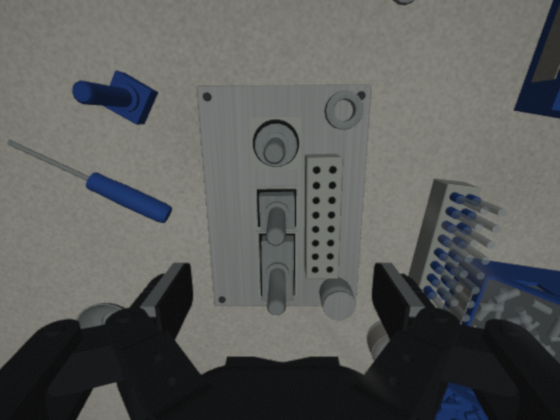

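Run:
```python
from h import *
im=cv2.imread("pics/w1.png"); c=im[105:325,235:355]
c=cv2.resize(c,None,fx=2.7,fy=2.7,interpolation=cv2.INTER_CUBIC)
i=np.load("w1.npy",allow_pickle=True).item()
# overlay model
x0,y0,psi=580,2,np.radians(9.3)
def f(px,py,z): return proj(i,[[ (x0+px*np.cos(psi)-py*np.sin(psi))/1000,(y0+px*np.sin(psi)+py*np.cos(psi))/1000,z/1000]])[0]
b=cv2.convertScaleAbs(c,alpha=1.6); o=b.copy()
def poly(pts,z,col):
    p=np.array([(f(*q,z)-[235,105])*2.7 for q in pts]); cv2.polylines(o,[p.round().astype(int)],True,col,1)
circ=lambda r,dy:[(r*np.cos(t),dy+r*np.sin(t)) for t in np.linspace(0,6.28,24)]
box=lambda a,c,dy,dx=0:[(dx-a,dy-c),(dx+a,dy-c),(dx+a,dy+c),(dx-a,dy+c)]
for dy in(-80,0,80): poly(circ(10,dy),108,(0,0,255))
poly(box(27,48,-80),8,(0,255,0));poly(box(28,28,0),8,(0,255,0));poly(box(30,30,80),8,(0,255,0))
poly(box(20,42,-80),30,(255,0,0));poly(box(21,21,0),30,(255,0,0));poly(circ(24,80),30,(255,0,0))
cv2.imwrite("pics/c1.png",np.hstack([b,o]))
```

```text
(no output)
```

View pics/c1.png

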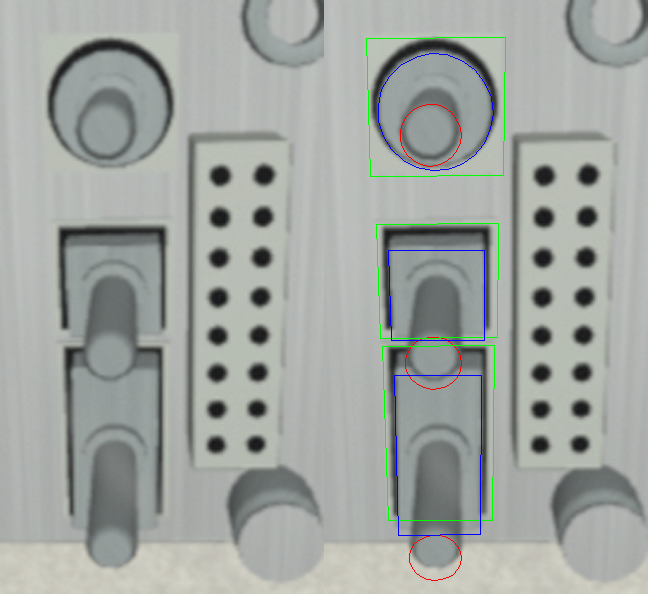

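Run:
```python
from h import *
go(566.5,83.6,130,9.7); go(566.5,83.6,66,9.7)
```

```text
row 4.24 -0.59 11.94 0.0 -0.0 -0.6 | t 3.45 q [0.07 0.38 0.21 1.4  0.   1.48]
row 4.24 -0.59 18.34 0.0 -0.0 -0.6 | t 3.45 q [0.07 0.38 0.21 1.4  0.   1.48]
```

Emit:
drive_tool:
  plan: "4.2 -0.6 5 0 0 -0.6; 4.2 -0.6 9 0 0 -0.6; 4.2 -0.6 11.5 0 0 -0.6; 4.2 -0.6 12 0 0 -0.6; 4.2 -0.6 14 0 0 -0.6; 4.2 -0.6 16 0 0 -0.6; 4.2 -0.6 17.7 0 0 -0.6; 4.2 -0.6 18.3 0 0 -0.6; 4.2 -0.6 18.3 0 0 -0.6; 4.2 -0.6 18.3 0 0 -0.6"
  gripper: 75

```text
clock: 4.45
tool_pos: [0.5674, 0.0828, 0.0675]
eef_rot: [2.025, 2.4, 0.002]
ft_force: [0.3, -0.6, -0.3]
opening: 0.0642
```

Run:
```python
from h import *
go(566.5,83.6,66,9.7)
im=read_camera("wrist"); cv2.imwrite("pics/w2.png",im)
```

```text
row 0.09 -0.07 0.15 0.1 0.0 -0.0 | t 4.45 q [ 0.14  0.45 -0.15  0.96 -0.    1.55]
```

View pics/w2.png

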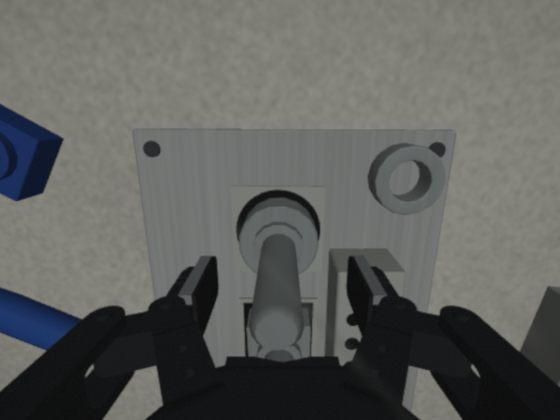

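Emit:
drive_tool:
  plan: "0 0 0 0 0 0; 0 0 0 0 0 0; 0 0 0 0 0 0; 0 0 0 0 0 0; 0 0 0 0 0 0; 0 0 0 0 0 0; 0 0 0 0 0 0; 0 0 -0.5 0 0 0; 0 0 -2 0 0 0; 0 0 -4 0 0 0"
  gripper: 0

```text
clock: 5.5
tool_pos: [0.5655, 0.0827, 0.1056]
eef_rot: [-2.025, -2.4, 0.003]
ft_force: [0.6, -0.9, -4.2]
opening: 0.0185
```

Run:
```python
from h import *
print(r.get_state()["opening"]);go(554,361,140,9.7);go(554,361,64,9.7)
```

```text
0.01849420853131616
row 27.63 3.54 -3.45 -0.2 -0.0 -0.0 | t 5.5 q [ 0.15  0.42 -0.1   1.06 -0.    1.55]
row 27.63 3.57 4.15 -0.2 -0.0 -0.0 | t 5.5 q [ 0.15  0.42 -0.1   1.06 -0.    1.55]
```

Emit:
drive_tool:
  plan: "4 0.5 -3 0 0 0; 8.5 1.1 -3.5 0 0 0; 13 1.7 -3.5 0 0 0; 17.5 2.3 -3.5 0 0 0; 22 2.8 -3.5 0 0 0; 26 3.3 -3.5 0 0 0; 27.6 3.5 -3.5 0 0 0; 27.6 3.5 -1 0 0 0; 27.6 3.5 1.5 0 0 0; 27.6 3.5 3 0 0 0"

```text
clock: 6.5
tool_pos: [0.5536, 0.3599, 0.0738]
eef_rot: [-2.025, -2.401, 0.005]
ft_force: [0.5, -0.4, -3.8]
opening: 0.0186
```

Run:
```python
from h import *
go(554,361,64,9.7)
im=read_camera("wrist"); cv2.imwrite("pics/w3.png",im)
```

```text
row 0.1 0.06 0.98 -0.2 0.1 0.0 | t 6.5 q [ 0.58  0.62  0.14  1.1  -0.    1.98]
```

View pics/w3.png

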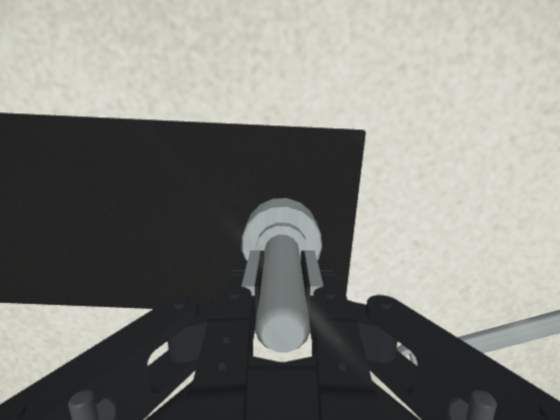

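Emit:
drive_tool:
  plan: "0 0 0.5 0 0 0; 0 0 0.8 0 0 0; 0 0 0.9 0 0 0; 0 0 1.0 0 0 0; 0 0 1.0 0 0 0"

```text
clock: 7.05
tool_pos: [0.5547, 0.3608, 0.0665]
eef_rot: [2.026, 2.401, 0.001]
ft_force: [-0.3, -0.4, -4.2]
opening: 0.0184
```

Emit:
drive_tool:
  plan: "0 0 0.1 0 0 0; 0 0 0.2 0 0 0; 0 0 0.2 0 0 0"

```text
clock: 7.35
tool_pos: [0.5545, 0.3607, 0.064]
eef_rot: [-2.026, -2.401, 0.0]
ft_force: [-0.5, 0.4, -2.8]
opening: 0.0183
```

Emit:
drive_tool:
  plan: "0 0 0.1 0 0 0; 0 0 0.1 0 0 0"

```text
clock: 7.55
tool_pos: [0.5545, 0.3607, 0.063]
eef_rot: [-2.026, -2.401, 0.0]
ft_force: [-0.4, 0.0, -4.3]
opening: 0.0184
```

Emit:
drive_tool:
  plan: "0 0 0.1 0 0 0; 0 0 0.15 0 0 0; 0 0 0.15 0 0 0"

```text
clock: 7.85
tool_pos: [0.5546, 0.3609, 0.0624]
eef_rot: [2.026, 2.401, 0.001]
ft_force: [-3.8, -1.2, 5.8]
opening: 0.0185
```

Emit:
drive_tool:
  plan: "0 0 0 0 0 0; 0 0 0 0 0 0; 0 0 0 0 0 0; 0 0 -2 0 0 0; 0 0 -5 0 0 0; 0 0 -8 0 0 0; -4.5 -0.4 -8.5 0 0 0; -9 -0.9 -8.5 0 0 0; -13.5 -1.3 -8.5 0 0 0; -18 -1.8 -8.5 0 0 0"
  gripper: 60

```text
clock: 8.85
tool_pos: [0.5671, 0.1787, 0.1468]
eef_rot: [2.025, 2.401, 0.001]
ft_force: [0.8, 0.4, 0.6]
opening: 0.0514
```

Run:
```python
from h import *
go(580,4.7,140,9.7);go(580,4.7,66,9.7); print(r.get_state()["opening"])
```

```text
row -17.37 -1.67 0.68 0.0 -0.0 0.0 | t 8.85 q [ 0.31  0.44  0.04  1.17 -0.    1.71]
row -17.37 -1.67 8.08 0.0 -0.0 0.0 | t 8.85 q [ 0.31  0.44  0.04  1.17 -0.    1.71]
0.05140931957998376
```

Emit:
drive_tool:
  plan: "-4.5 -0.4 0 0 0 0; -9 -0.9 0 0 0 0; -13.5 -1.3 0 0 0 0; -17.5 -1.7 0 0 0 0; -17.5 -1.7 0 0 0 0; -17.5 -1.7 2.5 0 0 0; -17.5 -1.7 5 0 0 0; -17.5 -1.7 7 0 0 0; -17.5 -1.7 8.1 0 0 0; -17.5 -1.7 8.1 0 0 0"

```text
clock: 9.85
tool_pos: [0.5791, 0.0053, 0.0645]
eef_rot: [-2.024, -2.4, 0.002]
ft_force: [0.8, -0.4, 0.6]
opening: 0.0512
```

Run:
```python
from h import *
go(580,4.7,66,9.7)
im=read_camera("wrist"); cv2.imwrite("pics/w4.png",im)
```

```text
row -0.08 0.08 -0.15 -0.1 -0.0 0.0 | t 9.85 q [ 0.01  0.47 -0.14  0.97  0.    1.41]
```

View pics/w4.png

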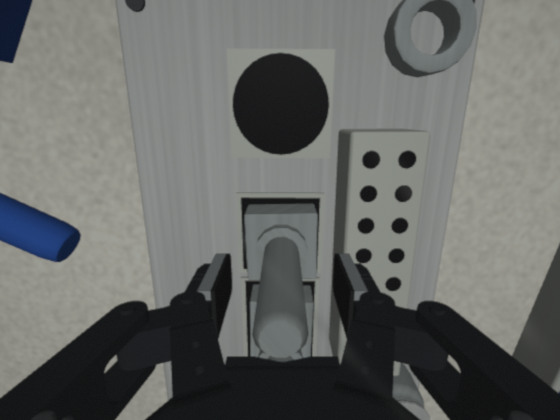

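Emit:
drive_tool:
  plan: "0 0 0 0 0 0; 0 0 0 0 0 0; 0 0 0 0 0 0; 0 0 0 0 0 0; 0 0 0 0 0 0; 0 0 0 0 0 0; 0 0 -0.5 0 0 0; 0 0 -2 0 0 0; 0 0 -5 0 0 0; 0 0 -8 0 0 0"
  gripper: 0

```text
clock: 10.9
tool_pos: [0.5792, 0.0049, 0.1463]
eef_rot: [-2.025, -2.4, 0.002]
ft_force: [0.3, -0.1, -3.2]
opening: 0.0187
```

Run:
```python
from h import *
i=camera_info("wrist"); im=read_camera("wrist"); cv2.imwrite("pics/w5.png",im); 
print(r.get_state()["opening"]);go(465,350,150,9.7);go(465,350,62,9.7)
for n in("place_round","place_square","place_bar"):
  for l in landmark_of("wrist",n)[:1]: print(n,l["confidence"],onz(i,l["uv"],.006)*1000)
```

```text
0.018546552154954567
row 35.98 -5.66 0.11 0.3 0.0 -0.0 | t 10.95 q [ 0.01  0.41  0.    1.16 -0.    1.41]
row 35.98 -5.7 8.91 0.3 0.0 -0.0 | t 10.95 q [ 0.01  0.41  0.    1.16 -0.    1.41]
place_round 0.63 [566.68001599  82.86776165]
place_square 0.7 [579.13081358   4.60263908]
```

View pics/w5.png

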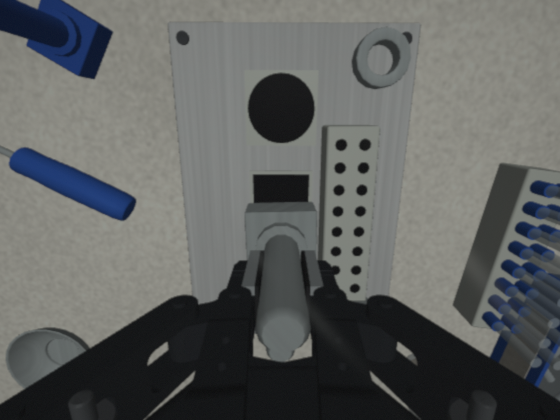

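Emit:
drive_tool:
  plan: "4.5 -0.7 0 0 0 0; 9.2 -1.4 0 0 0 0; 13.9 -2.1 0 0 0 0; 18.6 -2.9 0 0 0 0; 23.3 -3.6 0 0 0 0; 28 -4.4 0 0 0 0; 32.5 -5.1 0 0 0 0; 35.5 -5.6 0 0 0 0; 36 -5.7 1 0 0 0; 36 -5.7 4 0 0 0"

```text
clock: 12.1
tool_pos: [0.4632, 0.3518, 0.1057]
eef_rot: [2.023, 2.403, 0.004]
ft_force: [0.3, 0.1, -4.1]
opening: 0.0186
```

Emit:
drive_tool:
  plan: "0 0 2 0 0 0; 0 0 3.5 0 0 0; 0 0 4.3 0 0 0; 0 0 4.3 0 0 0; 0 0 4.3 0 0 0"

```text
clock: 12.6
tool_pos: [0.4627, 0.3494, 0.0619]
eef_rot: [-2.026, -2.401, 0.002]
ft_force: [1.2, -0.1, -5.6]
opening: 0.0187
```

Emit:
drive_tool:
  plan: "0 0 0.1 0 0 0; 0 0 0.1 0 0 0; 0 0 0.1 0 0 0"

```text
clock: 12.9
tool_pos: [0.4629, 0.3498, 0.0615]
eef_rot: [2.026, 2.401, -0.001]
ft_force: [-1.9, -2.8, 1.9]
opening: 0.0185
```

Emit:
drive_tool:
  plan: "0 0 0 0 0 0; 0 0 0 0 0 0; 0 0 0 0 0 0; 0 0 -2 0 0 0; 0 0 -5 0 0 0; 0 0 -8.5 0 0 0; -4.5 0.6 -9 0 0 0; -9.2 1.2 -9 0 0 0; -13.9 1.8 -9 0 0 0; -18.6 2.4 -9 0 0 0"
  gripper: 60

```text
clock: 13.9
tool_pos: [0.5184, 0.1693, 0.1519]
eef_rot: [2.025, 2.401, 0.001]
ft_force: [1.3, 0.9, 0.4]
opening: 0.0514
```

Emit:
drive_tool:
  plan: "-4.7 0.6 0 0 0 0; -9.4 1.2 0 0 0 0; -14.1 1.8 0 0 0 0; -18.8 2.4 0 0 0 0; -23 3 0 0 0 0; -25.4 3.3 0 0 0 0; -25.4 3.3 0 0 0 0; -25.4 3.3 0 0 0 0"

```text
clock: 14.7
tool_pos: [0.5933, -0.0741, 0.1514]
eef_rot: [-2.027, -2.4, -0.0]
ft_force: [-0.1, -0.1, -0.2]
opening: 0.0513
```

Run:
```python
from h import *
go(593,-74.5,66,9.7)
i=camera_info("wrist"); im=read_camera("wrist"); cv2.imwrite("pics/w6.png",im)
for n in("place_square","place_bar","punch_bar"):
  for l in landmark_of("wrist",n)[:1]: print(n,l["confidence"],onz(i,l["uv"],.007)*1000)
```

```text
row -0.03 -0.04 8.54 -0.0 -0.0 -0.1 | t 14.7 q [-0.12  0.44  0.06  1.18  0.    1.28]
place_square 0.75 [579.09490622   3.44389695]
```

View pics/w6.png

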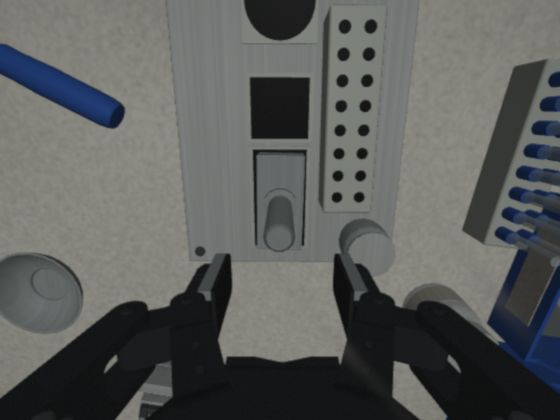

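Emit:
drive_tool:
  plan: "0 0 3 0 0 0; 0 0 6 0 0 0; 0 0 8 0 0 0; 0 0 8.5 0 0 0; 0 0 8.5 0 0 0; 0 0 8.5 0 0 0"

```text
clock: 15.5
tool_pos: [0.594, -0.0737, 0.0679]
eef_rot: [2.024, 2.401, 0.001]
ft_force: [-0.0, -0.0, -0.4]
opening: 0.0513
```

Emit:
drive_tool:
  plan: "0 0 0 0 0 0; 0 0 0 0 0 0; 0 0 0 0 0 0; 0 0 0 0 0 0; 0 0 0 0 0 0; 0 0 0 0 0 0; 0 0 -0.5 0 0 0; 0 0 -2 0 0 0; 0 0 -5 0 0 0; 0 0 -8 0 0 0"
  gripper: 0

```text
clock: 16.5
tool_pos: [0.5925, -0.0738, 0.147]
eef_rot: [-2.025, -2.4, 0.002]
ft_force: [0.3, -1.1, -5.4]
opening: 0.0186
```

Run:
```python
from h import *
s=r.get_state();print(s["opening"],s["tool_pos"]);go(376,339,170,9.7);go(376,339,62,9.7)
```

```text
0.018629071961106025 [ 0.59250926 -0.07383383  0.14701525]
row 44.34 -14.39 -2.24 -0.1 -0.0 -0.0 | t 16.5 q [-0.12  0.45  0.05  1.18 -0.    1.28]
row 44.33 -14.37 8.56 -0.1 -0.0 -0.0 | t 16.5 q [-0.12  0.45  0.05  1.18 -0.    1.28]
```

Emit:
drive_tool:
  plan: "4 -1.3 -1.5 0 0 0; 8.6 -2.8 -2.5 0 0 0; 13.2 -4.3 -2.5 0 0 0; 17.8 -5.8 -2.5 0 0 0; 22.4 -7.3 -2.5 0 0 0; 27 -8.8 -2.5 0 0 0; 31.6 -10.3 -2.5 0 0 0; 36.2 -11.8 -2.5 0 0 0; 40.8 -13.3 -2.5 0 0 0; 44.3 -14.4 -2.5 0 0 0"

```text
clock: 17.5
tool_pos: [0.3749, 0.3404, 0.1716]
eef_rot: [-2.024, -2.402, 0.001]
ft_force: [1.1, -0.5, -5.9]
opening: 0.0186
```

Run:
```python
from h import *
go(376,339,62,9.7)
```

```text
row -0.16 0.09 10.96 -0.0 -0.0 0.1 | t 17.5 q [ 0.74  0.25 -0.17  1.15  0.    2.14]
```

Emit:
drive_tool:
  plan: "0 0 3 0 0 0; 0 0 6.5 0 0 0; 0 0 9.5 0 0 0; 0 0 10.6 0 0 0; 0 0 10.8 0 0 0; 0 0 10.8 0 0 0"

```text
clock: 18.1
tool_pos: [0.3769, 0.3385, 0.0641]
eef_rot: [-2.026, -2.401, -0.0]
ft_force: [-0.2, 0.2, -5.5]
opening: 0.0189
```

Run:
```python
from h import *
im=read_camera("wrist"); cv2.imwrite("pics/w7.png",im); s=r.get_state(); print(s["tool_pos"],s["ft_force"])
```

```text
[0.3771234  0.33871787 0.06434343] [ 0.54228132  0.17458947 -5.71090374]
```

View pics/w7.png

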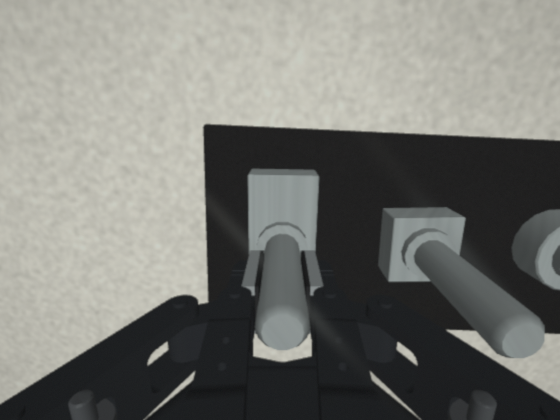

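Emit:
drive_tool:
  plan: "0 0 0.1 0 0 0; 0 0 0.2 0 0 0; 0 0 0.2 0 0 0; 0 0 0.25 0 0 0"

```text
clock: 18.55
tool_pos: [0.3773, 0.3387, 0.0626]
eef_rot: [2.026, 2.401, 0.003]
ft_force: [-6.0, -10.2, 25.7]
opening: 0.0186
```

Emit:
drive_tool:
  plan: "0 0 0 0 0 0; 0 0 0 0 0 0; 0 0 0 0 0 0; 0 0 -2 0 0 0; 0 0 -5 0 0 0; 0 0 -9 0 0 0; -2 1.1 -13 0 0 0; -6 3.2 -13 0 0 0; -10 5.3 -13 0 0 0; -14 7.4 -13 0 0 0"
  gripper: 60

```text
clock: 19.55
tool_pos: [0.4743, 0.2118, 0.1916]
eef_rot: [2.025, 2.402, 0.002]
ft_force: [1.0, 1.2, -0.4]
opening: 0.0508
```

Emit:
drive_tool:
  plan: "-4 2.1 0 0 0 0; -8 4.2 0 0 0 0; -12 6.3 0 0 0 0; -16 8.4 0 0 0 0; -20 10.5 0 0 0 0; -23.2 12.2 0 0 0 0; -23.2 12.2 0 0 0 0; -23.2 12.2 0 0 0 0"
  gripper: 85

```text
clock: 20.35
tool_pos: [0.6328, 0.0043, 0.1907]
eef_rot: [-2.027, -2.4, 0.0]
ft_force: [-0.1, 0.8, -0.1]
opening: 0.0728
```

Run:
```python
from h import *
i=camera_info("wrist"); im=read_camera("wrist"); cv2.imwrite("pics/w8.png",im); print(r.get_state()["tool_pos"])
for n in("place_round","place_square","place_bar","nest"):
  for l in landmark_of("wrist",n)[:1]: print(n,l["confidence"],np.round(l["uv"]),onz(i,l["uv"],.007)*1000)
for n,z in(("place_bar",.008),("place_square",.008),("nest",.042)):
  for k in cut_out("wrist",n)[:1]: print(n,round(k["confidence"],2),np.round(k["uv"]),rect(i,k["region"],z))
b=(cv2.cvtColor(im,cv2.COLOR_BGR2GRAY)<45).astype('uint8')
c,_=cv2.findContours(b,cv2.RETR_LIST,cv2.CHAIN_APPROX_NONE)
for q in c:
    a=cv2.contourArea(q)
    if 800<a<20000: 
        m=np.zeros_like(b); cv2.drawContours(m,[q],-1,1,-1); print(a,q[:,0].mean(0).round(),rect(i,m>0,.008))
```

```text
[0.63242528 0.00507252 0.19092275]
place_round 0.98 [229.  99.] [567.74280183  84.06032975]
place_square 0.74 [232. 181.] [580.93303322   4.54739209]
place_bar 0.74 [233. 250.] [591.28282344 -73.9937646 ]
nest 0.64 [283. 189.] [634.54243012   4.7678485 ]
place_bar 0.66 [236. 248.] [592.1 -74.   53.9  97.2   9.2]
place_square 0.96 [232. 178.] [580.2   4.6  58.3  57.2   9.5]
nest 0.98 [282. 188.] [634.9   7.2  40.8 150.4  10.2]
1502.5 [523. 266.] [917.2 -34.1  30.9 115.1  78.7]
2935.0 [233. 250.] [591.7 -74.9  46.2  90.    9.4]
2036.5 [230. 180.] [578.7   4.1  48.3  47.6   9.6]
2543.0 [226.  99.] [565.4  83.2  53.8  53.6  52.5]
937.5 [17. 30.] [373.  110.   23.2  34.7  85.3]
1581.0 [544.  36.] [8.509e+02 1.881e+02 3.860e+01 5.130e+01 5.000e-01]
```

View pics/w8.png

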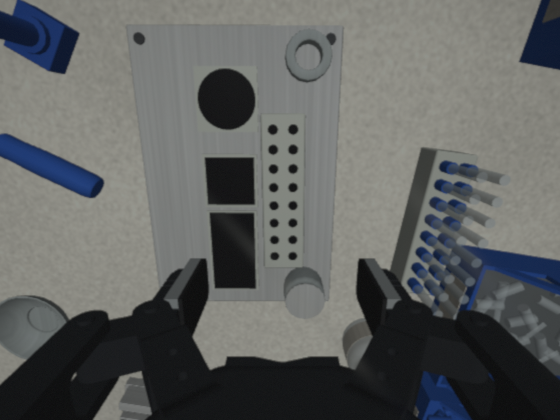

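Emit:
drive_tool:
  plan: "0.1 0.25 4 0 0 -0.3; 0.1 0.25 8 0 0 -0.3; 0.1 0.25 11 0 0 -0.3; 0.1 0.25 13 0 0 -0.3; 0.1 0.25 14.5 0 0 -0.3; 0.1 0.25 15.7 0 0 -0.3; 0.1 0.25 16.4 0 0 -0.3; 0.1 0.25 16.4 0 0 -0.3; 0.1 0.25 16.4 0 0 -0.3"

```text
clock: 21.65
tool_pos: [0.6353, 0.0063, 0.0278]
eef_rot: [2.019, 2.406, 0.001]
ft_force: [0.6, 0.5, 0.4]
opening: 0.0729
```

Emit:
drive_tool:
  plan: "0 0 0 0 0 0; 0 0 0 0 0 0; 0 0 0 0 0 0; 0 0 0 0 0 0; 0 0 0 0 0 0; 0 0 -0.3 0 0 0; 0 0 -1.5 0 0 0; 0 0 -4 0 0 0; 0 0 -8 0 0 0; 0 0 -12 0 0 0"
  gripper: 0

```text
clock: 22.65
tool_pos: [0.6344, 0.0062, 0.149]
eef_rot: [-2.019, -2.406, 0.001]
ft_force: [1.0, -0.6, -3.0]
opening: 0.0392
```

Run:
```python
from h import *
for c,z0 in(("scene",.046),("side",.046)):
  im=read_camera(c);i=camera_info(c)
  g=cv2.cvtColor(im,cv2.COLOR_BGR2GRAY); 
  for k in cut_out(c,"carriage")[:1]: print(c,rect(i,k["region"],z0),np.round(k["uv"])); np.save(c+"_car.npy",k["region"])
  for l in landmark_of(c,"carriage")[:1]: print(onz(i,l["uv"],.03)*1000)
go(524,-330,190,-2)
```

```text
scene [ 528.  -391.1  209.2   96.6   88.9] [148. 142.]
[ 517.70636202 -402.79078625]
side [ 520.6 -395.7  191.6   83.2   87.8] [294. 374.]
[665.79271005 107.79319058]
row -31.2 -16.7 -4.37 -0.1 -0.0 12.0 | t 22.95 q [ 0.01  0.52  0.17  1.22 -0.    1.41]
```

Run:
```python
from h import *
out=[]
for c,(x,y,w,h) in (("scene",(95,105,115,85)),("side",(245,300,115,120))):
    im=cv2.imread(f"pics/{c}0.png"); i=camera_info(c); k=3.4
    o=cv2.resize(im[y:y+h,x:x+w],None,fx=k,fy=k,interpolation=cv2.INTER_CUBIC)
    a=np.radians(-2.2); Rm=np.array([[np.cos(a),-np.sin(a)],[np.sin(a),np.cos(a)]])
    for (hx,hy,z),col in (((40,95,46),(0,255,0)),((32,87,40),(0,0,255)),((32,87,46),(255,0,0))):
        P=np.array([[-hx,-hy],[hx,-hy],[hx,hy],[-hx,hy]])@Rm.T+[521,-396]
        p=(proj(i,np.c_[P,np.full(4,z)]/1000)-[x,y]+.5)*k-.5
        cv2.polylines(o,[p.round().astype(int)],True,col,1)
    out.append(cv2.copyMakeBorder(o,0,408-o.shape[0],0,0,cv2.BORDER_CONSTANT))
cv2.imwrite("pics/car.png",np.hstack(out))
```

```text
(no output)
```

View pics/car.png

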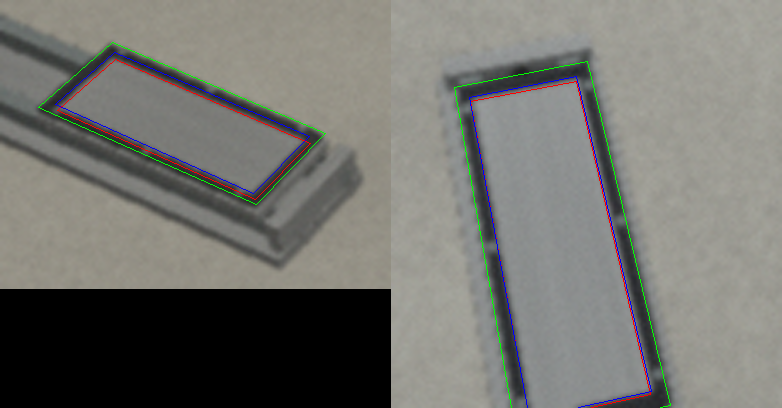

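Run:
```python
from h import *
go(521,-396,140,-2.2)
```

```text
row -37.65 -18.13 0.63 -0.1 -0.0 12.2 | t 22.95 q [ 0.01  0.52  0.17  1.22 -0.    1.41]
```

Emit:
drive_tool:
  plan: "-4 -1.9 0 0 0 0; -8.4 -4 0 0 0 3; -12.8 -6.1 0 0 0 6; -17.2 -8.3 0 0 0 9; -21.6 -10.4 0 0 0 12.2; -26 -12.5 0 0 0 12.2; -30.4 -14.6 0 0 0 12.2; -34.5 -16.6 0 0 0 12.2; -37.2 -17.9 0 0 0 12.2; -37.65 -18.15 0 0 0 12.2"

```text
clock: 23.95
tool_pos: [0.5193, -0.3989, 0.1452]
eef_rot: [-2.266, -2.173, 0.002]
ft_force: [-0.6, 0.7, -2.4]
opening: 0.0389
```

Emit:
drive_tool:
  plan: "0 0 2 0 0 0; 0 0 4 0 0 0; 0 0 5.5 0 0 0; 0 0 6 0 0 0; 0 0 6 0 0 0; 0 0 6 0 0 0"

```text
clock: 24.55
tool_pos: [0.5218, -0.3959, 0.0876]
eef_rot: [2.263, 2.179, 0.0]
ft_force: [0.3, -0.4, -1.9]
opening: 0.0387
```

Run:
```python
from h import *
go(521,-396,61,-2.2)
im=read_camera("wrist");a=cv2.resize(im,(400,300)); im=read_camera("side"); cv2.imwrite("pics/w9.png",np.hstack([a,cv2.resize(im[270:420,200:400],(400,300))]))
```

```text
row -0.01 -0.08 2.66 0.0 0.0 0.0 | t 24.55 q [-0.65  0.6   0.14  1.11  0.    0.96]
```

View pics/w9.png

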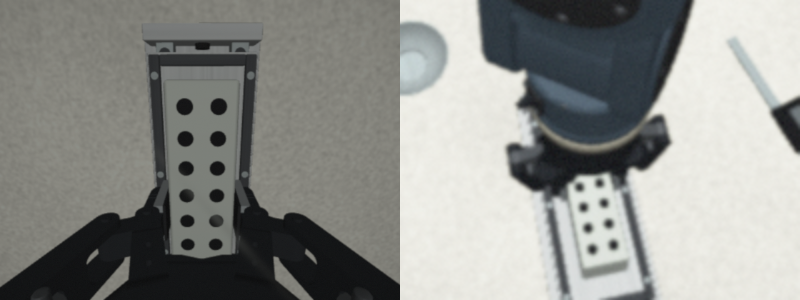

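Emit:
drive_tool:
  plan: "0 0 1 0 0 0; 0 0 2 0 0 0; 0 0 2.4 0 0 0; 0 0 2.5 0 0 0; 0 0 2.5 0 0 0"

```text
clock: 25.15
tool_pos: [0.5212, -0.3958, 0.062]
eef_rot: [-2.263, -2.178, 0.0]
ft_force: [-2.8, 2.6, 4.1]
opening: 0.039
```

Emit:
drive_tool:
  plan: "0 0 0.1 0 0 0; 0 0 0.15 0 0 0; 0 0 0.15 0 0 0"

```text
clock: 25.45
tool_pos: [0.5212, -0.3958, 0.0619]
eef_rot: [2.264, 2.178, 0.0]
ft_force: [-10.8, 9.1, 24.2]
opening: 0.039
```

Emit:
drive_tool:
  plan: "0 0 -0.1 0 0 0; 0 0 -0.1 0 0 0; 0 0 -0.1 0 0 0; 0 0 -0.1 0 0 0; 0 0 -2 0 0 0; 0 0 -5 0 0 0; 0 0 -9 0 0 0; 0 0 -12 0 0 0; 0 0 -13 0 0 0; 0 0 -13 0 0 0"
  gripper: 70

```text
clock: 26.45
tool_pos: [0.5222, -0.3965, 0.1918]
eef_rot: [2.262, 2.177, 0.001]
ft_force: [-0.7, -0.6, 0.0]
opening: 0.0599
```

Run:
```python
from h import *
im=read_camera("wrist"); cv2.imwrite("pics/w10.png",im); i=camera_info("wrist")
for k in cut_out("wrist","nest")[:1]: print(round(k["confidence"],2),rect(i,k["region"],.076))
for k in cut_out("wrist","carriage")[:1]: print(round(k["confidence"],2),rect(i,k["region"],.046))
print(r.get_state()["opening"])
go(377,339,190,9.7)
```

```text
0.82 [ 522.  -394.1  147.6   40.4   87.7]
0.61 [ 523.2 -394.5  189.2   82.3   88. ]
0.05989408418671424
row 72.86 -17.22 0.01 -0.1 -0.1 -11.9 | t 26.6 q [-0.65  0.56  0.33  1.35 -0.    0.96]
```

View pics/w10.png

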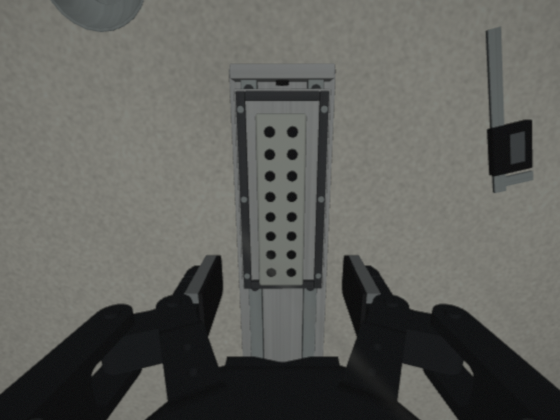

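Emit:
drive_tool:
  plan: "4.5 -1.1 0 0 0 -3; 9.3 -2.2 0 0 0 -6; 14.1 -3.3 0 0 0 -9; 18.9 -4.5 0 0 0 -11.9; 23.7 -5.6 0 0 0 -11.9; 28.5 -6.7 0 0 0 -11.9; 33.3 -7.9 0 0 0 -11.9; 38.1 -9 0 0 0 -11.9; 42.9 -10.1 0 0 0 -11.9; 47.7 -11.3 0 0 0 -11.9"

```text
clock: 27.6
tool_pos: [0.4255, 0.0865, 0.1895]
eef_rot: [-2.025, -2.4, 0.002]
ft_force: [1.1, 0.2, 0.0]
opening: 0.0599
```

Run:
```python
from h import *
go(377,339,190,9.7)
```

```text
row 25.71 -0.54 -0.05 -0.1 0.0 -0.0 | t 27.6 q [ 0.2   0.1  -0.31  1.17 -0.    1.6 ]
```

Emit:
drive_tool:
  plan: "4.7 -0.1 0 0 0 0; 9.4 -0.2 0 0 0 0; 14.1 -0.3 0 0 0 0; 18.8 -0.4 0 0 0 0; 23 -0.5 0 0 0 0; 25.5 -0.5 0 0 0 0; 25.5 -0.5 0 0 0 0; 25.5 -0.5 0 0 0 0"
  gripper: 60

```text
clock: 28.4
tool_pos: [0.3784, 0.3352, 0.1893]
eef_rot: [-2.024, -2.402, 0.004]
ft_force: [-0.3, 0.4, -0.1]
opening: 0.0512
```

Run:
```python
from h import *
go(377.2,338.7,66,9.7); go(377.2,338.7,120,9.7)
i=camera_info("wrist"); read_camera("wrist")
for n in("punch_bar","punch_square","punch_round"):
  for l in landmark_of("wrist",n)[:1]: print(n,round(l["confidence"],2),onz(i,l["uv"],.004)*1000)
for k in cut_out("wrist","punch_bar")[:1]: print(rect(i,k["region"],.026))
```

```text
row 0.39 -0.04 12.33 -0.1 0.1 0.1 | t 28.4 q [ 0.72  0.24 -0.13  1.2  -0.    2.13]
row 0.38 -0.04 6.93 -0.1 0.1 0.1 | t 28.4 q [ 0.72  0.24 -0.13  1.2  -0.    2.13]
punch_bar 0.64 [376.44122369 343.35182228]
punch_square 0.67 [462.19416866 349.01552015]
punch_round 0.85 [555.13393947 357.90570443]
[378.  340.   40.7  85.    9. ]
```

Emit:
drive_tool:
  plan: "0.35 0 4 0 0 0; 0.35 0 7 0 0 0; 0.35 0 9 0 0 0; 0.35 0 11 0 0 0; 0.35 0 12.2 0 0 0; 0.35 0 12.5 0 0 0; 0.35 0 12.5 0 0 0; 0.35 0 12.5 0 0 0"

```text
clock: 29.45
tool_pos: [0.379, 0.3392, 0.0665]
eef_rot: [2.026, 2.401, 0.002]
ft_force: [-0.1, -0.0, -0.2]
opening: 0.0512
```

Emit:
drive_tool:
  plan: "0 0 0 0 0 0; 0 0 0 0 0 0; 0 0 0 0 0 0; 0 0 0 0 0 0; 0 0 0 0 0 0; 0 0 0 0 0 0; 0 0 -0.5 0 0 0; 0 0 -2.5 0 0 0; 0 0 -6.5 0 0 0; 0 0 -10.5 0 0 0"
  gripper: 0

```text
clock: 30.45
tool_pos: [0.3778, 0.3382, 0.1715]
eef_rot: [-2.026, -2.401, 0.003]
ft_force: [0.8, 1.2, -5.9]
opening: 0.0186
```

Run:
```python
from h import *
print(r.get_state()["opening"]);go(592,-74.4,170,9.4)
```

```text
0.018649424383746706
row -44.28 14.16 0.18 -0.1 0.1 0.3 | t 30.45 q [ 0.73  0.25 -0.16  1.16 -0.    2.13]
```

Emit:
drive_tool:
  plan: "-4.2 1.3 0 0 0 0; -8.8 2.8 0 0 0 0; -13.4 4.3 0 0 0 0; -18 5.7 0 0 0 0; -22.6 7.2 0 0 0 0; -27.2 8.7 0 0 0 0; -31.8 10.2 0 0 0 0; -36.4 11.6 0 0 0 0; -41 13.1 0 0 0 0.3; -44 14.1 0 0 0 0.3"

```text
clock: 31.45
tool_pos: [0.5922, -0.0742, 0.1704]
eef_rot: [2.034, 2.394, -0.001]
ft_force: [-0.0, 0.9, -6.1]
opening: 0.0189
```

Emit:
drive_tool:
  plan: "-0.2 0.1 2 0 0 0; -0.2 0.1 4.5 0 0 0; -0.2 0.1 6.5 0 0 0; -0.2 0.1 8 0 0 0; -0.2 0.1 8.5 0 0 0; -0.2 0.1 8.5 0 0 0"

```text
clock: 32.05
tool_pos: [0.5924, -0.0728, 0.0852]
eef_rot: [-2.031, -2.395, 0.001]
ft_force: [-0.4, -0.1, -6.2]
opening: 0.0188
```

Run:
```python
from h import *
go(592,-74.4,70,9.4)
i=camera_info("wrist");im=read_camera("wrist")
a,b=np.radians(9.4),0
o=im.copy()
def bx(hx,hy,z,col,cx=592,cy=-74.4):
    Rm=np.array([[np.cos(a),-np.sin(a)],[np.sin(a),np.cos(a)]])
    P=np.array([[-hx,-hy],[hx,-hy],[hx,hy],[-hx,hy]])@Rm.T+[cx,cy]
    cv2.polylines(o,[proj(i,np.c_[P,np.full(4,z)]/1000).round().astype(int)],True,col,1)
dz=r.get_state()["tool_pos"][2]*1000-70
bx(27,48,8,(0,255,0)); bx(20,42,30+dz,(0,0,255)); bx(24,46,8,(255,0,0)); print(dz)
w=lambda x: cv2.convertScaleAbs(cv2.resize(x[60:320,180:380],(400,520)),alpha=1.5)
cv2.imwrite("pics/w11.png",np.hstack([w(im),w(o)]))
```

```text
row -0.15 -0.06 1.52 -0.1 -0.0 0.0 | t 32.05 q [-0.12  0.48 -0.05  1.03 -0.    1.28]
16.00146049110127
```

View pics/w11.png

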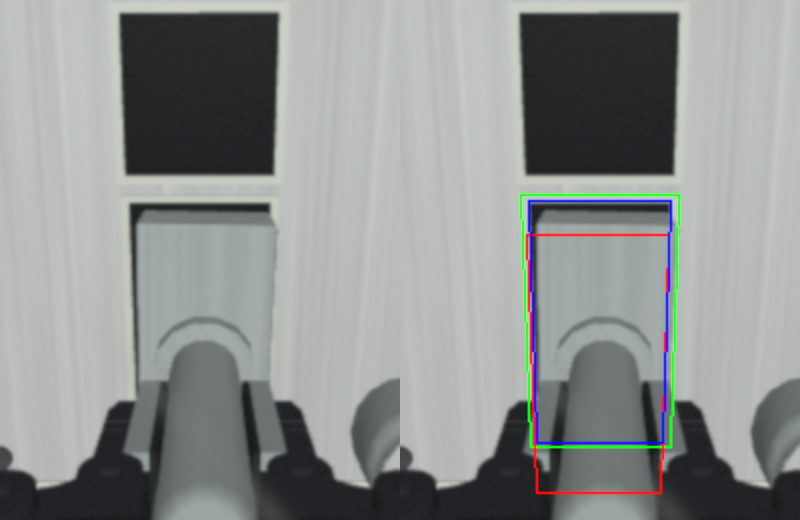

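Emit:
drive_tool:
  plan: "-0.2 -0.1 0.5 0 0 0; -0.25 -0.12 1 0 0 0; -0.25 -0.12 1.2 0 0 0; -0.25 -0.12 1.2 0 0 0; -0.25 -0.12 1.2 0 0 0"

```text
clock: 32.6
tool_pos: [0.5922, -0.0755, 0.0737]
eef_rot: [2.032, 2.396, 0.0]
ft_force: [0.2, -0.7, -6.2]
opening: 0.0183
```

Emit:
drive_tool:
  plan: "0 0 0.1 0 0 0; 0 0 0.2 0 0 0; 0 0 0.2 0 0 0"

```text
clock: 32.9
tool_pos: [0.5921, -0.0755, 0.0715]
eef_rot: [-2.032, -2.396, 0.0]
ft_force: [0.1, 0.4, -6.0]
opening: 0.0185
```

Emit:
drive_tool:
  plan: "0 0 0.1 0 0 0; 0 0 0.2 0 0 0; 0 0 0.2 0 0 0"

```text
clock: 33.2
tool_pos: [0.5924, -0.0751, 0.0706]
eef_rot: [2.031, 2.396, 0.002]
ft_force: [-5.3, 4.2, 8.7]
opening: 0.0184
```

Emit:
drive_tool:
  plan: "0 0 0.1 0 0 0; 0 0 0.1 0 0 0; 0 0 0.1 0 0 0"

```text
clock: 33.5
tool_pos: [0.5926, -0.0749, 0.0704]
eef_rot: [2.031, 2.396, 0.003]
ft_force: [-8.5, 7.7, 20.4]
opening: 0.0187
```

Emit:
drive_tool:
  plan: "0 0 -0.1 0 0 0; 0 0 -0.1 0 0 0; 0 0 -0.1 0 0 0; 0 0 -0.1 0 0 0; 0 0 -2 0 0 0; 0 0 -5 0 0 0; 0 0 -9 0 0 0; 3 0 -11 0 0 0; 5 0 -11 0 0 0; 5 0 -11 0 0 0"
  gripper: 60

```text
clock: 34.5
tool_pos: [0.5841, -0.0244, 0.1793]
eef_rot: [2.029, 2.397, 0.002]
ft_force: [-0.3, -0.5, -0.1]
opening: 0.0514
```

Run:
```python
from h import *
i=camera_info("wrist");im=read_camera("wrist")
for n,z in(("punch_bar",30),("place_bar",8)):
  for k in cut_out("wrist",n)[:1]: print(n,round(k["confidence"],2),rect(i,k["region"],z/1000))
for n in("punch_bar","place_bar"):
  for l in landmark_of("wrist",n)[:1]: print(n,round(l["confidence"],2),onz(i,l["uv"],.008)*1000)
b=(cv2.cvtColor(im,cv2.COLOR_BGR2GRAY)<45).astype('uint8')
cv2.imwrite("pics/w12.png",cv2.convertScaleAbs(cv2.resize(im[60:300,180:380],None,fx=2.5,fy=2.5,interpolation=cv2.INTER_CUBIC),alpha=1.5))
go(462.9,349.6,180,9.7)
```

```text
punch_bar 0.96 [594.2 -78.1  39.8 104.3   7.9]
place_bar 0.8 [592.3 -73.2  54.1  94.5   9.5]
punch_bar 0.77 [592.70847078 -72.84765316]
row 39.11 -5.81 -0.18 -0.0 -0.0 -0.3 | t 34.75 q [-0.05  0.41  0.07  1.23 -0.    1.36]
```

View pics/w12.png

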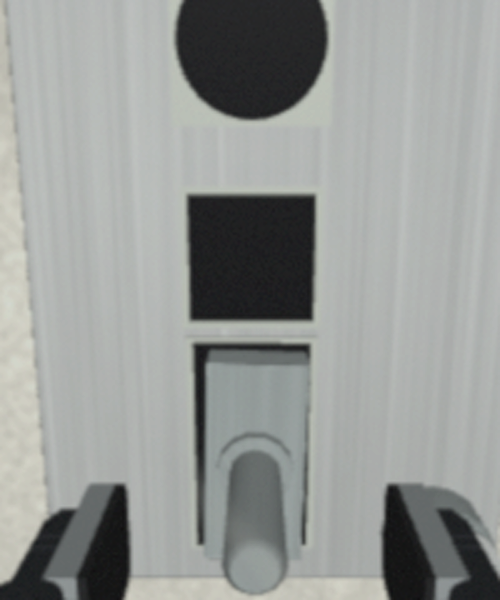

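Emit:
drive_tool:
  plan: "4.7 -0.7 0 0 0 -0.3; 9.5 -1.4 0 0 0 -0.3; 14.3 -2.1 0 0 0 -0.3; 19.1 -2.8 0 0 0 -0.3; 23.9 -3.5 0 0 0 -0.3; 28.7 -4.2 0 0 0 -0.3; 33.5 -5 0 0 0 -0.3; 37.5 -5.6 0 0 0 -0.3; 39.1 -5.8 0 0 0 -0.3; 39.1 -5.8 0 0 0 -0.3"

```text
clock: 35.75
tool_pos: [0.4625, 0.3513, 0.1781]
eef_rot: [-2.023, -2.403, 0.001]
ft_force: [0.2, -1.1, 0.1]
opening: 0.0515
```

Run:
```python
from h import *
i=camera_info("wrist"); read_camera("wrist")
for l in landmark_of("wrist","punch_square")[:2]: print(round(l["confidence"],2),onz(i,l["uv"],.004)*1000)
go(462.9,349.6,65,9.7)
```

```text
0.75 [460.92579555 348.05434112]
row 0.05 -0.03 11.33 -0.0 0.0 -0.0 | t 35.85 q [ 0.65  0.4   0.06  1.23 -0.    2.05]
```

Emit:
drive_tool:
  plan: "0 0 3 0 0 0; 0 0 6 0 0 0; 0 0 8.5 0 0 0; 0 0 10.3 0 0 0; 0 0 11.2 0 0 0; 0 0 11.4 0 0 0; 0 0 11.4 0 0 0; 0 0 11.4 0 0 0"

```text
clock: 36.65
tool_pos: [0.4636, 0.3502, 0.0657]
eef_rot: [2.026, 2.401, 0.002]
ft_force: [0.3, -1.0, 0.2]
opening: 0.0513
```

Emit:
drive_tool:
  plan: "0 0 0 0 0 0; 0 0 0 0 0 0; 0 0 0 0 0 0; 0 0 0 0 0 0; 0 0 0 0 0 0; 0 0 0 0 0 0; 0 0 -0.5 0 0 0; 0 0 -2.5 0 0 0; 0 0 -6.5 0 0 0; 0 0 -10.5 0 0 0"
  gripper: 0

```text
clock: 37.65
tool_pos: [0.4622, 0.3496, 0.1705]
eef_rot: [-2.025, -2.401, 0.003]
ft_force: [1.3, -0.1, -4.1]
opening: 0.0183
```

Run:
```python
from h import *
s=r.get_state();print(s["opening"]);go(579,4.4,170,9.5)
```

```text
0.018254879557472275
row -35.99 5.69 0.07 -0.1 0.1 0.2 | t 37.65 q [ 0.65  0.4   0.04  1.21 -0.    2.05]
```

Emit:
drive_tool:
  plan: "-4.5 0.7 0 0 0 0.2; -9.2 1.5 0 0 0 0.2; -13.9 2.2 0 0 0 0.2; -18.6 2.9 0 0 0 0.2; -23.3 3.7 0 0 0 0.2; -28 4.4 0 0 0 0.2; -32.5 5.1 0 0 0 0.2; -35.3 5.6 0 0 0 0.2; -36 5.7 0 0 0 0.2; -36 5.7 0 0 0 0.2"

```text
clock: 38.65
tool_pos: [0.5797, 0.004, 0.1694]
eef_rot: [-2.032, -2.396, 0.001]
ft_force: [0.1, 0.8, -4.4]
opening: 0.0186
```

Run:
```python
from h import *
go(579,4.4,72,9.5)
```

```text
row 0.05 -0.06 9.74 -0.0 -0.0 -0.1 | t 38.65 q [0.01 0.4  0.04 1.21 0.   1.41]
```

Emit:
drive_tool:
  plan: "0 -0.05 3 0 0 0; 0 -0.05 6 0 0 0; 0 -0.05 8 0 0 0; 0 -0.05 9.3 0 0 0; 0 -0.05 9.6 0 0 0; 0 -0.05 9.6 0 0 0; 0 -0.05 9.6 0 0 0"

```text
clock: 39.35
tool_pos: [0.5799, 0.005, 0.0748]
eef_rot: [2.029, 2.397, 0.002]
ft_force: [0.8, 0.4, -3.4]
opening: 0.0185
```

Run:
```python
from h import *
i=camera_info("wrist"); im=read_camera("wrist"); s=r.get_state(); print(s["tool_pos"],s["ft_force"][2])
g=cv2.cvtColor(im,cv2.COLOR_BGR2GRAY); cv2.imwrite("pics/w13.png",im)
# predicted mark outline and brightness rows across it: dark mark margins left and right of the foot
a=np.radians(9.5)
for py in (5,12,18,21,23):
    P=[[579.7+px*np.cos(a)-py*np.sin(a),4.4+px*np.sin(a)+py*np.cos(a),8] for px in np.arange(-34,35,2)]
    uv=proj(i,np.array(P)/1000).round().astype(int); print(py,*g[uv[:,1],uv[:,0]])
```

```text
[0.57996953 0.00489357 0.07476239] -3.3456199380802834
5 127 128 130 130 80 33 108 109 112 110 107 107 108 109 112 112 107 100 101 103 106 108 109 110 108 108 109 110 111 109 129 129 127 127 126
12 128 128 130 131 107 20 70 81 84 85 85 84 85 87 89 94 93 93 93 97 96 96 99 101 100 100 102 103 104 103 130 129 128 127 126
18 127 128 131 131 99 23 22 67 77 77 76 76 76 76 77 78 76 76 76 76 78 78 78 75 76 76 76 77 78 52 131 130 127 126 126
21 128 128 131 131 99 22 22 21 21 22 20 21 23 22 22 23 21 22 21 21 18 20 22 20 19 20 19 22 21 100 131 130 126 127 127
23 128 129 130 131 82 22 22 21 21 23 21 21 22 21 19 22 19 21 22 20 21 22 21 21 22 22 21 19 22 99 131 128 127 127 127
```

Emit:
drive_tool:
  plan: "0 -0.1 0.1 0 0 0; 0 -0.2 0.2 0 0 0; 0 -0.2 0.3 0 0 0; 0 -0.2 0.35 0 0 0; 0 -0.2 0.35 0 0 0"

```text
clock: 39.9
tool_pos: [0.5772, 0.0044, 0.07]
eef_rot: [-2.03, -2.398, 0.0]
ft_force: [-0.2, -0.4, -4.7]
opening: 0.0186
```

Emit:
drive_tool:
  plan: "0 0 0.1 0 0 0; 0 0 0.15 0 0 0; 0 0 0.15 0 0 0"

```text
clock: 40.2
tool_pos: [0.5775, 0.0045, 0.0693]
eef_rot: [2.03, 2.398, 0.001]
ft_force: [-4.3, 0.9, 7.6]
opening: 0.019
```

Seated. Release, rise, and go for the round punch.

Emit:
drive_tool:
  plan: "0 0 0 0 0 0; 0 0 0 0 0 0; 0 0 0 0 0 0; 0 0 0 0 0 0; 0 0 -2 0 0 0; 0 0 -5 0 0 0; 0 0 -9 0 0 0; 3 0 -11 0 0 0; 7 0 -11 0 0 0; 7 0 -11 0 0 0"
  gripper: 60

```text
clock: 41.2
tool_pos: [0.5655, 0.0769, 0.1794]
eef_rot: [2.026, 2.401, 0.003]
ft_force: [-0.2, -1.1, -0.6]
opening: 0.0515
```

Run:
```python
from h import *
i=camera_info("wrist");im=read_camera("wrist"); cv2.imwrite("pics/w14.png",im)
g=cv2.cvtColor(im,cv2.COLOR_BGR2GRAY); a=np.radians(9.5)
for (cx,cy,ps) in ((579.7,4.4,(0,12,18,20,22,24)),(592,-74.5,(-30,0,20,30,38,41,43,45))):
  for py in ps:
    P=[[cx+px*np.cos(a)-py*np.sin(a),cy+px*np.sin(a)+py*np.cos(a),8] for px in np.arange(-32,33,1)]
    v=[int(g[q[1],q[0]]) for q in proj(i,np.array(P)/1000).round().astype(int)]
    print(py,"".join("#" if x<60 else "." if x>122 else "+" for x in v))
for n in("punch_bar","punch_square"):
  for l in landmark_of("wrist",n)[:1]: print(n,round(l["confidence"],2),onz(i,l["uv"],.008)*1000)
go(554.6,360.9,180,9.7)
```

```text
0 ++++++++++++++++++++++++++++++++++++++++++++++++++++++##+++++++++
12 +++++++##++++++++++++++++++++++++++++++++++++++++++++###+++++++++
18 +++..++###++++++++++++++++++++++++++++++++++++++++++####+++++++++
20 ++++.++###############################++++++#++#+#######+++.+++++
22 ++++.++#################################################+++.+++++
24 ++...++#################################################+++.+++++
-30 +++++++++###++++++++++++#++++++++++++++++++++++++++++++++++++++++
0 ++++++++#####++++++++++++++++++++++++++++++++++++++++++++++++++++
20 ++++++++#####++++++##++++++++++++++++++++++++++++++++++++++++++++
30 +++++++++#####++++++#++++++++++++++++++++++++++++++++++++++++++++
38 +++++++++#######++++##+++++++++++++++++++++++++++++++++++++++++++
41 +++++++++#######++++#+++++++++++++++++++++++++++++++++##+++++++++
43 +++++++++#############+++++++++++++++++++++++###########+++++++++
45 +++++++++#############+++++++++++++++++++++++###########+++++++++
punch_bar 0.97 [592.8379335  -74.55680726]
punch_square 0.76 [399.91845755 107.93186886]
row 28.54 3.67 -0.16 -0.0 0.0 -0.2 | t 41.35 q [ 0.13  0.38  0.03  1.22 -0.    1.53]
```

Emit:
drive_tool:
  plan: "4.5 0.6 0 0 0 -0.2; 9.2 1.2 0 0 0 -0.2; 13.9 1.8 0 0 0 -0.2; 18.6 2.4 0 0 0 -0.2; 23.3 3 0 0 0 -0.2; 27 3.5 0 0 0 -0.2; 28.5 3.7 0 0 0 -0.2; 28.5 3.7 0 0 0 -0.2; 28.5 3.7 0 0 0 -0.2"

```text
clock: 42.25
tool_pos: [0.5556, 0.3594, 0.1782]
eef_rot: [2.027, 2.4, -0.001]
ft_force: [-0.0, -1.1, -0.1]
opening: 0.0513
```

Run:
```python
from h import *
i=camera_info("wrist"); read_camera("wrist")
for l in landmark_of("wrist","punch_round")[:2]: print(round(l["confidence"],2),onz(i,l["uv"],.004)*1000)
go(554.6,360.9,65,9.7)
```

```text
0.6 [556.67123253 357.77081623]
row 0.21 -0.08 11.37 -0.0 0.0 -0.1 | t 42.35 q [ 0.57  0.57  0.34  1.33 -0.    1.98]
```

Emit:
drive_tool:
  plan: "0.1 -0.1 3 0 0 0; 0.1 -0.1 6 0 0 0; 0.1 -0.1 8.5 0 0 0; 0.1 -0.1 10.3 0 0 0; 0.1 -0.1 11.2 0 0 0; 0.1 -0.1 11.4 0 0 0; 0.1 -0.1 11.4 0 0 0; 0.1 -0.1 11.4 0 0 0"

```text
clock: 43.15
tool_pos: [0.5547, 0.3616, 0.0658]
eef_rot: [2.026, 2.401, 0.002]
ft_force: [0.0, -0.4, -0.3]
opening: 0.0511
```

Emit:
drive_tool:
  plan: "0 0 0 0 0 0; 0 0 0 0 0 0; 0 0 0 0 0 0; 0 0 0 0 0 0; 0 0 0 0 0 0; 0 0 0 0 0 0; 0 0 -0.5 0 0 0; 0 0 -2.5 0 0 0; 0 0 -6.5 0 0 0; 0 0 -10.5 0 0 0"
  gripper: 0

```text
clock: 44.15
tool_pos: [0.5534, 0.3611, 0.1704]
eef_rot: [-2.025, -2.401, 0.003]
ft_force: [0.8, 0.7, -3.6]
opening: 0.0182
```

Run:
```python
from h import *
s=r.get_state();print(s["opening"]);go(564.5,83.3,170,9.7)
```

```text
0.0182111414462559
row -27.57 -3.58 0.07 -0.1 0.0 0.0 | t 44.15 q [ 0.58  0.58  0.32  1.31 -0.    1.98]
```

Emit:
drive_tool:
  plan: "-4.5 -0.6 0 0 0 0; -9.2 -1.2 0 0 0 0; -13.9 -1.8 0 0 0 0; -18.6 -2.4 0 0 0 0; -23.3 -3 0 0 0 0; -26.5 -3.4 0 0 0 0; -27.6 -3.6 0 0 0 0; -27.6 -3.6 2.5 0 0 0; -27.6 -3.6 5 0 0 0; -27.6 -3.6 7 0 0 0"

```text
clock: 45.15
tool_pos: [0.5646, 0.0836, 0.0985]
eef_rot: [-2.025, -2.401, 0.001]
ft_force: [0.1, -0.1, -3.6]
opening: 0.0182
```

Emit:
drive_tool:
  plan: "0 0 1.5 0 0 0; 0 0 2.4 0 0 0; 0 0 2.6 0 0 0; 0 0 2.6 0 0 0; 0 0 2.6 0 0 0"

```text
clock: 45.65
tool_pos: [0.5656, 0.0835, 0.0745]
eef_rot: [2.025, 2.401, 0.001]
ft_force: [0.0, -0.3, -3.8]
opening: 0.0186
```

```bash
cat > chk.py <<'E'
from h import *
def chk(name,cx,cy,ps):
    i=camera_info("wrist");im=read_camera("wrist"); cv2.imwrite(name,im)
    g=cv2.cvtColor(im,cv2.COLOR_BGR2GRAY); a=np.radians(9.5)
    for py in ps:
        P=[[cx+px*np.cos(a)-py*np.sin(a),cy+px*np.sin(a)+py*np.cos(a),8] for px in np.arange(-34,35,1)]
        v=[int(g[q[1],q[0]]) for q in proj(i,np.array(P)/1000).round().astype(int)]
        print(py,"".join("#" if x<60 else "." if x>115 else "+" for x in v))
    s=r.get_state(); print(s["tool_pos"],s["ft_force"])
E
python3 - <<'E'
from chk import *
chk("pics/w15.png",566.5,83.5,(0,4,8,12,16,20,22,24,26,28,30))
E
```

```text
0 +++..+####++++++++++++++++++++++++++++++++++++++++++++++++++#++.+++++
4 .++...######++++++++++++++++++++++++++++++++++++++++++++++###+..+++++
8 .+.....########+++++++++++++++++++++++++++++++++++++++++####+...+++++
12 .+......+########++++++++++++++++++++++++++++++++++++#####+.....+++++
16 .+........++########+++++++++++++++++++++++++++++#######+.......+++++
20 .+............++#############+++++++++++++##########++..........+++++
22 .+..............+#################################++............+++++
24 ..................++###########################++...............+++++
26 .+....................+++#################+++...................+++++
28 .+............................+++++++...........................+++++
30 .+.++++++++++++++++++++++++++++++++++++++++++++++++++++++++++++++++++
[0.56555514 0.08348533 0.07445817] [ 0.29743068 -0.35523971 -3.53206689]
```

Emit:
drive_tool:
  plan: "0.1 -0.15 0.2 0 0 0; 0.1 -0.15 0.4 0 0 0; 0.1 -0.15 0.4 0 0 0; 0.1 -0.15 0.5 0 0 0; 0.1 -0.15 0.5 0 0 0"

```text
clock: 46.2
tool_pos: [0.5634, 0.0841, 0.0693]
eef_rot: [2.026, 2.401, 0.001]
ft_force: [-5.4, -0.9, 8.1]
opening: 0.0185
```

Emit:
drive_tool:
  plan: "0 0 0 0 0 0; 0 0 0 0 0 0; 0 0 0 0 0 0; 0 0 0 0 0 0; 0 0 -2 0 0 0; 0 0 -5 0 0 0; 0 0 -9 0 0 0; -3 0 -11 0 0 0; -7.5 0.1 -11 0 0 0; -12 0.2 -11 0 0 0"
  gripper: 60

```text
clock: 47.2
tool_pos: [0.5862, -0.0349, 0.1796]
eef_rot: [2.023, 2.402, 0.002]
ft_force: [1.0, -0.7, -0.0]
opening: 0.0513
```

Emit:
drive_tool:
  plan: "-3 0 0 0 0 0; -4.1 0 0 0 0 0.2; -4.1 0 0 0 0 0.2; -4.1 0 0 0 0 0.2"

```text
clock: 47.6
tool_pos: [0.5924, -0.0735, 0.1786]
eef_rot: [-2.029, -2.398, -0.0]
ft_force: [0.2, 0.4, 0.2]
opening: 0.051
```

Run:
```python
from chk import *
chk("pics/w16.png",592,-74.5,(-44,-30,-10,10,20,30,38,41,43,45,47))
i=camera_info("wrist")
for n,z in(("place_bar",8),):
  for k in cut_out("wrist",n)[:1]: print(n,round(k["confidence"],2),rect(i,k["region"],z/1000))
go(592.5,-75,66,9.5)
```

```text
-44 ++++++++++###++++++++++++++++++++++++++++++++++++++++++++#+++++++++++
-30 ++++++++++####++++++++++++++++++++++++++++++++++++++++++##+++++++++++
-10 +++++++++++###+++++++++++##+++++++++++++++++++++++++++++++++.++++++++
10 +++++++.++####++++++++++++++++++++++++++++++++++++++++++++++.++++++++
20 ++++++++..+####++++++++++++++++++++++++++++++++++++++++++++..++++++++
30 ++++++++.++####++++++++++++++++++++++++++++++++++++++++++++..++++++++
38 +++++++..++####++++++++++++++++++++++++++++++++++++++++++++..++++++++
41 +++++++..++#####++++++++++++++++++++++++++++++++++++++++##+...+++++++
43 ++++++...+################################################+...+++++++
45 +++++++..++###############################################+...+++++++
47 ++++++++.+++++++++++++++++++++++++++++++++++++++++++++++++++.++++++++
[ 0.59235709 -0.07309181  0.17861293] [ 0.20028464 -0.81671208 -0.26177025]
place_bar 0.58 [592.2 -73.8  54.1  96.6   9.5]
row -0.21 -0.02 11.27 -0.0 -0.0 0.1 | t 47.7 q [-0.12  0.43  0.11  1.25  0.    1.28]
```

Emit:
drive_tool:
  plan: "2 0 -3 0 0 0; 6 0 -6 0 0 0; 10 0 -8 0 0 0; 13 0 -8 0 0 0; 13 0 -8 0 0 0; 13 0 -8 0 0 0"

```text
clock: 48.3
tool_pos: [0.5707, 0.0553, 0.2587]
eef_rot: [2.027, 2.4, -0.0]
ft_force: [-0.0, -0.7, 0.1]
opening: 0.051
```

Run:
```python
from h import *
for c in("wrist","scene","side"):
  i=camera_info(c); cv2.imwrite(f"pics/end_{c}.png",read_camera(c))
  for n,z in dict(punch_round=8,punch_square=8,punch_bar=8,nest=40,filled_nest=0).items():
    for l in landmark_of(c,n)[:2]:
      if l["confidence"]>.3: print(c,n,round(l["confidence"],2),np.round(onz(i,l["uv"],z/1000)*1000))
s=r.get_state(); print(s["clock"],s["ft_force"])
```

```text
wrist punch_round 0.82 [565.  75.]
wrist punch_square 0.73 [577.   1.]
wrist punch_square 0.57 [400. 108.]
wrist punch_bar 0.92 [592. -71.]
wrist nest 0.37 [577.  17.]
wrist filled_nest 0.81 [793.  -5.]
scene punch_round 0.68 [561.  92.]
scene punch_square 0.66 [582.   6.]
scene punch_square 0.56 [411. 112.]
scene punch_bar 0.8 [591. -83.]
scene nest 0.66 [ 521. -390.]
scene filled_nest 0.75 [789.   2.]
side punch_round 0.87 [566.  89.]
side punch_square 0.89 [400.  97.]
side punch_square 0.87 [570.  -5.]
side punch_bar 0.95 [596. -74.]
side nest 0.77 [ 524. -389.]
49.2 [-0.13887455  0.39888905 -0.3581327 ]
```

All things are in place; handing in.

```bash
python3 -c "
from station import r
print(r.job_done())"
```

```text
the job is handed in; nothing more can be done
None
```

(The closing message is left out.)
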